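Pack and wedge a split core box tight in its clamping bed

TASK

Close the split wooden core box tight for ramming. Lower packing plates one at a time into the gap between the box's loose half and the sloping stop, hanging by their ears on the bed's two rails, until they fill the gap enough for the wedge to bite; then push the wedge down between the last plate and the stop, its sloping side to the stop, until you feel the box close up tight, without forcing it. Finish still gripping the wedge and holding it pressed down, with any spare plates left in the rack and the other things on the bench undisturbed.

Things in the scene. Friction and masses are not known exactly. Their poses are not given: they have to be found in the camera images.
- bed: Steel channel fixed to the bench, along its x: 10 mm floor, two rails 68 mm apart (92 mm over all), tops 90 mm above the bench. In it from -x to +x: end plate, fixed half of a wooden core box (x -80 to -40 mm), its loose half (-40 to 0 when closed), gap, stop. Box and stop tops at 98 mm. Origin: bench level, midway between the rails, at the closed loose half's gap face (upright, square to x).
- gap_top (a point): A point on the bed 90 mm straight above the bed's origin, level with the rails' tops: the gap begins here when the box is closed and runs towards the bed's +x. Plates hang here with their thickness along the bed's x and ears across the rails.
- half (a joint): Loose half of the wooden core box (40 x 64 x 88 mm), sliding along the bed's x with about 1.5 N friction; stays where left. 0 = box closed; positive (m) = how far it stands open towards the stop, so this is also its gap face's x in the bed's frame. At the start it is a few mm open; a plate held in the gap can push it shut.
- stop: Cast stop bolted in the bed at a distance that varies. Its gap face leans back 12 degrees: the gap is narrowest at the floor and widens 0.2126 mm per mm of height. Origin: foot of that face on the channel's floor, 10 mm above the bench, midway between the rails; axes as the bed's. Its x in the bed's frame is the gap at the floor with the box closed: 8 to 18.5 mm.
- rack: Plywood rack, 200 x 100 mm, fixed to the bench. Plates and wedge stand upright in its 34 mm deep slots, whose floor is 12 mm above the bench. Origin: centre of its underside. In a row along its x: plate_a (at -60 mm), plate_b (-24), plate_c (+12), wedge (+48.5).
- plate_a: Steel packing plate, one of three alike, 8 mm thick (x), 0.2 to 0.45 kg. Origin: centre of underside. Body 62 mm wide (y) up to 56 mm; ears 88 mm over all from 56 to 66 mm; grip tab 30 mm wide (y), straight from 66 to 84 mm, round top to 99 mm. Grip the tab over its 30 mm, fingertips above the ears. Hung in the bed its origin is 34 mm above the bench, with 3 mm play to each rail.
- plate_b: Second packing plate, same as plate_a.
- plate_c: Third packing plate, same as plate_a.
- wedge: Hardwood wedge, toe down, 56 mm wide (y), 95 mm long, 0.1 kg. Back (-x) upright, front (+x) slopes 12 degrees like the stop: 8 mm thick at the toe, 28 mm at the head. Origin: centre of the toe's underside (back face at x = -4 mm). It fits when 8 mm x plates used is between 7 mm less and 5 mm more than the stop's gap at the floor: it then bites between 15 mm in and the floor.
- wedge_tab (a point): Centre of the straight part of the wedge's grip tab: 10 mm towards +x and 104 mm above the wedge's origin. The tab is 30 mm wide (y, grip over this), 20 mm thick (x), straight sides from 95 to 113 mm above the toe, round top to 128 mm.
- tin: Paint tin standing on the bench, 84 mm across and 100 mm high, bystander. Origin: centre of its underside.
- hammer: Hammer lying on the bench, 260 mm long, bystander. Origin under the middle of its length.
- casting: Rough cast-iron frame, 75 x 75 x 32 mm, bystander. Origin: centre of its underside.
- spray: Spray can with a white cap, 52 mm across and 165 mm high, bystander. Origin: centre of its underside.

How it is judged:
On the way, in this order (a step that is already met when the one before it is completed fails the run):
1. a packing plate hangs upright by its ears in the gap, let go ((((z of plate_a in the frame of bed between 0.028 and 0.042 m and x of plate_a in the frame of bed between -0.002 and 0.045 m and y of plate_a in the frame of bed between -0.008 and 0.008 m and angle between plate_a's own z axis and vertical below 0.12 rad) and contact force between the fingers and plate_a below 0.2 N) or ((z of plate_b in the frame of bed between 0.028 and 0.042 m and x of plate_b in the frame of bed between -0.002 and 0.045 m and y of plate_b in the frame of bed between -0.008 and 0.008 m and angle between plate_b's own z axis and vertical below 0.12 rad) and contact force between the fingers and plate_b below 0.2 N) or ((z of plate_c in the frame of bed between 0.028 and 0.042 m and x of plate_c in the frame of bed between -0.002 and 0.045 m and y of plate_c in the frame of bed between -0.008 and 0.008 m and angle between plate_c's own z axis and vertical below 0.12 rad) and contact force between the fingers and plate_c below 0.2 N))), for 0.2 s.
2. the wedge's toe is at least 15 mm down in the gap, before the stop (z of wedge in the frame of bed below 0.075 m and x of wedge in the frame of stop below 0.03 m and x of wedge in the frame of bed above 0.006 m and y of wedge in the frame of bed between -0.012 and 0.012 m), for 0.1 s.
At the end, for the whole second after the job is handed in: Box shut within 1.5 mm; wedge on stop and plates on loose half press over 3 N each, robot not touching the half. Wedge upright, still, in the fingers, toe 15 mm or more below the rails' tops, off the floor. Each plate hangs upright in the gap or stands in its rack slot; one or more in the gap (value of joint half below 0.0015 m and contact force between wedge and stop above 3 N and contact force between half and anything else above 3 N and contact force between half and the arm below 0.5 N and contact force between half and the fingers below 0.5 N and contact force between half and wedge below 0.5 N and z of wedge in the frame of bed between 0.0105 and 0.075 m and angle between wedge's own z axis and vertical below 0.12 rad and linear speed of wedge below 0.02 m/s and contact force between the fingers and wedge above 2 N and ((z of plate_a in the frame of bed between 0.028 and 0.042 m and x of plate_a in the frame of bed between -0.002 and 0.045 m and y of plate_a in the frame of bed between -0.008 and 0.008 m and angle between plate_a's own z axis and vertical below 0.12 rad) or (z of plate_b in the frame of bed between 0.028 and 0.042 m and x of plate_b in the frame of bed between -0.002 and 0.045 m and y of plate_b in the frame of bed between -0.008 and 0.008 m and angle between plate_b's own z axis and vertical below 0.12 rad) or (z of plate_c in the frame of bed between 0.028 and 0.042 m and x of plate_c in the frame of bed between -0.002 and 0.045 m and y of plate_c in the frame of bed between -0.008 and 0.008 m and angle between plate_c's own z axis and vertical below 0.12 rad)) and ((z of plate_a in the frame of bed between 0.028 and 0.042 m and x of plate_a in the frame of bed between -0.002 and 0.045 m and y of plate_a in the frame of bed between -0.008 and 0.008 m and angle between plate_a's own z axis and vertical below 0.12 rad) or distance of plate_a from where it was at the start of the episode below 0.02 m) and ((z of plate_b in the frame of bed between 0.028 and 0.042 m and x of plate_b in the frame of bed between -0.002 and 0.045 m and y of plate_b in the frame of bed between -0.008 and 0.008 m and angle between plate_b's own z axis and vertical below 0.12 rad) or distance of plate_b from where it was at the start of the episode below 0.02 m) and ((z of plate_c in the frame of bed between 0.028 and 0.042 m and x of plate_c in the frame of bed between -0.002 and 0.045 m and y of plate_c in the frame of bed between -0.008 and 0.008 m and angle between plate_c's own z axis and vertical below 0.12 rad) or distance of plate_c from where it was at the start of the episode below 0.02 m)); the arm keeps its last pose, push and grip.
It fails at once if the box is forced: more than 80 N on the loose half (contact force between half and anything else above 80 N).
It fails at once if the tin is moved more than 30 mm (distance of tin from where it was at the start of the episode above 0.03 m).
It fails at once if the hammer is moved more than 30 mm (distance of hammer from where it was at the start of the episode above 0.03 m).
It fails at once if the casting is moved more than 30 mm (distance of casting from where it was at the start of the episode above 0.03 m).
It fails at once if the spray is moved more than 30 mm (distance of spray from where it was at the start of the episode above 0.03 m).
It also fails if it takes over 69 s, if anything falls off the work surface, if the arm or the gripper's body presses on something with over 40 N, if the wrist force passes 120 N, or if a joint passes its speed limit or range.

ROBOT

A 6-joint arm with a two-finger parallel gripper is mounted at the origin on the work surface. World frame = base frame: x ahead of the robot, y to its left, z up, the work surface at z = 0. Lengths are in m, angles in rad, forces in N, time in s.
With the tool pointing down it reaches from about 0.325 to 0.775 m from the base axis. Payload 9.3 kg.
Tool frame: the origin (TCP) lies at the very end of the fingers, on their centre line; the grasp point (between the pads) lies 19 mm behind it (env.grip_point_offset is the z of the grasp point in the tool frame, in m); z points along the fingers, y is the line along which they close (so a half turn about z gives the same grasp; the last joint's range is limited). The gripper opens to 85 mm and grips with 20 to 120 N. Pads are 22 mm wide; open, the fingers measure 114 mm over their backs; the gripper's body (76 mm by 85 mm) begins 54 mm behind the grasp point. The pads swing forward as they close: fully open they stand 13 mm farther back than shut.
Start: joints at [-1.34, 0.259, 0.021, 1.334, 0, 1.418], TCP at [0.206, -0.51, 0.231] pointing down, gripper open.
Joint ranges: [-3.04, 3.04], [-0.91, 1.82], [-1.04, 1.36], [-1.92, 1.95], [-1.52, 1.45], [-3.14, 3.14]. Speed limits (rad/s): [2.22, 2.22, 2.79, 3.14, 3.14, 3.14].

INTERFACE

Orientations are given as a unit quaternion [w, x, y, z].
In Python, from plant import env, readout, kinematics, get_image, camera_info gives the robot as it stands (env), with the cameras as plain functions, the readings (readout) and the kinematics (kinematics). Calls block until the motion is done:
- env.move_pose(position, orientation): joint-space move of the TCP to a pose.
- env.move_straight(position, rotation=None, speed=0.15): straight line of the TCP; rotation=None keeps the orientation; speed is the mean speed in m/s.
- env.move_joints(angles): joint-space move.
- env.set_gripper(opening, grasp_force=None): finger opening in m; grasp_force is the grip in N (None keeps the last); returns when the fingers have stopped.
- env.pause(seconds).
- kinematics.inverse_kinematics(position, orientation): joint angles nearest the present ones, or None.
- get_image(name): name is "scene" or "top" or "wrist"; returns the picture (420x560x3 uint8, red, green, blue); there is no depth.
- camera_info(name): a dict with "fx", "fy", "cx", "cy" (pixels), "k1" (the pictures are not rectified: a ray, as slopes to the right and down, at radius r is drawn at 1 + k1 r^2 times it, then the intrinsics apply), "R" (3x3) and "t" (3): a world point X has camera coordinates R X + t; the wrist camera has in their place "T_tool_cam" (4x4, takes a point from camera to tool coordinates, whose origin is the TCP and whose axes are the flange's). Camera axes: x right, y down, z forward; pixel columns grow to the right and rows downward; lengths in m; the calibration is good to about 2 mm. A picture is of the moment at which its call begins: read the wrist's pose just before it. camera_info takes no time and is no camera call.
A pose or a line that the arm cannot do raises env.PlanningError and nothing moves.
- env.close_job(): hands the job in; it is judged then, once.
Readings, each from a call of its own:
- readout.current_clock(): time.
- readout.current_joint_positions(): joint angles.
- readout.current_joint_velocities(): joint speeds.
- readout.current_effort(): joint torques, N m.
- readout.current_eef_pos(): TCP position.
- readout.current_orientation(): TCP orientation.
- readout.current_force(): force on the tool from outside, world axes, zero at the start.
- readout.current_wrist_torque(): the same for the moment, N m.
- readout.current_grip_width(): finger opening in m.
- readout.current_grip_force(): force on a finger pad.
Only numpy, scipy, OpenCV 4.12 (cv2) and the standard library are available. Lean on these libraries where they do the work, as an engineer would, in place of code of your own. Each camera call takes 0.05 s, during which the arm holds its last target. There are 200 camera calls.

## Working session

There is one attempt and no reset: what is moved stays moved. The work goes in short steps, each a Python script; the robot and the scene stay as the last script left them, time stands still between calls to the robot, and variables do not carry over. Pictures are saved under pics/ and viewed, at most 10 in all, crops included, and the job is handed in when it is done.

```bash
ls; mkdir -p pics
python3 - <<'E'
from plant import env, readout, kinematics, get_image, camera_info
import cv2,numpy as np
for n in ["scene","top"]:
    im=get_image(n); cv2.imwrite(f"pics/{n}0.png",im[:,:,::-1]); 
    c=camera_info(n); print(n,{k:np.round(v,4).tolist() for k,v in c.items()}); print(-np.array(c['R']).T@c['t'])
print(camera_info("wrist"),readout.current_clock(),readout.current_orientation(),env.grip_point_offset)
E
```

```text
pics
plant.py
scene {'fx': 511.4395, 'fy': 511.4395, 'cx': 272.4772, 'cy': 215.708, 'k1': 0.0368, 'R': [[0.6741, 0.7386, 0.0075], [0.4544, -0.4066, -0.7926], [-0.5824, 0.5376, -0.6098]], 't': [-0.373, -0.1944, 1.5545]}
[ 1.24505532 -0.63924694  0.79655945]
top {'fx': 418.0244, 'fy': 418.0244, 'cx': 279.6865, 'cy': 209.1048, 'k1': -0.0238, 'R': [[-0.0148, -0.9998, -0.0123], [-0.9873, 0.0165, -0.158], [0.1581, 0.0098, -0.9874]], 't': [0.0287, 0.5845, 1.0442]}
[0.41242219 0.0088159  1.12368038]
{'fx': 358.5233651640642, 'fy': 358.5233651640642, 'cx': 281.4928015168678, 'cy': 211.99218631492366, 'k1': -0.09501833841195853, 'T_tool_cam': array([[-3.47058374e-04, -9.59428748e-01, -2.81950982e-01,
         7.21317805e-02],
       [ 9.99999711e-01, -1.42074552e-04, -7.47462779e-04,
         7.65314020e-04],
       [ 6.77079219e-04, -2.81951160e-01,  9.59428520e-01,
        -1.43532016e-01],
       [ 0.00000000e+00,  0.00000000e+00,  0.00000000e+00,
         1.00000000e+00]])} 0.1 [-6.28363265e-04  9.81643875e-01  1.90722065e-01 -3.64810103e-05] -0.0187
```

View pics/top0.png

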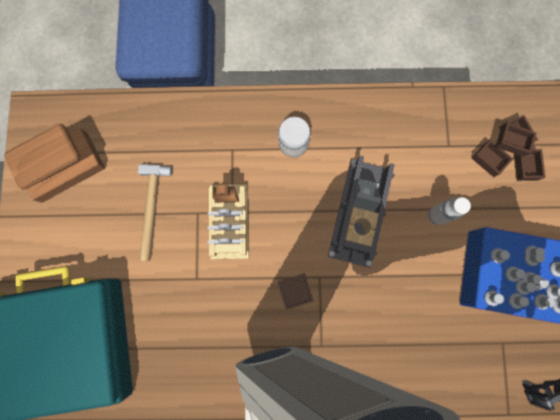

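View pics/scene0.png

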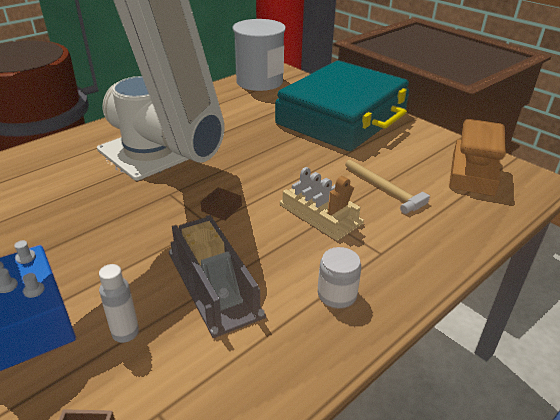

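```bash
cat > h.py <<'E'
from plant import env, readout, kinematics, get_image, camera_info
import cv2,numpy as np
from scipy.spatial.transform import Rotation as Ro
def rot(q): return Ro.from_quat([q[1],q[2],q[3],q[0]]).as_matrix()
def quat(yaw):   # tool down, tool x along world yaw
    M=np.array([[np.cos(yaw),np.sin(yaw),0],[np.sin(yaw),-np.cos(yaw),0],[0,0,-1]])
    q=Ro.from_matrix(M).as_quat(); return np.array([q[3],q[0],q[1],q[2]])
def cam(name,pose=None):
    c=camera_info(name)
    if name!="wrist":
        R=np.array(c['R']); return c,-R.T@c['t'],R.T
    p,q=pose; T=c['T_tool_cam']; Rt=rot(q); return c,p+Rt@T[:3,3],Rt@T[:3,:3]
def ray(C,uv):
    c,o,R=C; uv=np.atleast_2d(uv).astype(float); d=(uv-[c['cx'],c['cy']])/c['fx']; s=d.copy()
    for _ in range(20): s=d/(1+c['k1']*(s**2).sum(1,keepdims=True))
    return o,(R@np.c_[s,np.ones(len(s))].T).T
def onz(C,uv,z):
    o,d=ray(C,uv); z=np.broadcast_to(z,len(d)); return o+d*((z-o[2])/d[:,2])[:,None]
def proj(C,X):
    c,o,R=C; x=(R.T@(np.atleast_2d(X)-o).T).T; s=x[:,:2]/x[:,2:]
    return s*(1+c['k1']*(s**2).sum(1,keepdims=True))*c['fx']+[c['cx'],c['cy']]
def shot(name):
    p=np.array(readout.current_eef_pos()),np.array(readout.current_orientation()); im=get_image(name); return im,p
E
python3 - <<'E'
from h import *
C=cam("top")
b=onz(C,[[361,158],[392,166],[332,258],[370,264]],.09); print(b.round(3))
r=onz(C,[[210,184],[246,184],[210,258],[248,258]],.04); print(r.round(3))
bc=b.mean(0); rc=r.mean(0)
ax=(b[0]+b[1]-b[2]-b[3]); yb=np.arctan2(ax[1],ax[0]); ax=(r[0]+r[1]-r[2]-r[3]); yr=np.arctan2(ax[1],ax[0]); print(yb,yr)
env.set_gripper(0.085)
for n,c,y in(("bed",bc,yb),("rack",rc,yr)):
    p=[c[0],c[1],.30]
    env.move_pose(p,quat(y)); im,P=shot("wrist"); cv2.imwrite(f"pics/{n}1.png",im[:,:,::-1]); np.savez(n,p=P[0],q=P[1]); print(P,readout.current_clock(),readout.current_joint_positions())
E
```

```text
[[ 0.707 -0.19   0.09 ]
 [ 0.684 -0.268  0.09 ]
 [ 0.454 -0.108  0.09 ]
 [ 0.438 -0.2    0.09 ]]
[[0.657 0.204 0.04 ]
 [0.655 0.108 0.04 ]
 [0.461 0.202 0.04 ]
 [0.46  0.103 0.04 ]]
-0.29358511786711405 0.017832786644011434
(array([ 0.57044429, -0.19227758,  0.2998594 ]), array([ 4.52193601e-05,  9.89209586e-01, -1.46507252e-01, -1.31590953e-04])) 2.15 [-4.64618554e-01  3.44207506e-01  3.16740268e-01  1.54357046e+00
 -1.48285501e-04  2.97143961e+00]
(array([0.55807237, 0.1540528 , 0.29999114]), array([3.91233404e-06, 9.99961541e-01, 8.77018157e-03, 9.68641184e-06])) 7.1333 [ 1.24414022e-01  3.01578460e-01  2.54562350e-01  1.52384453e+00
  3.88558421e-07 -3.03469045e+00]
```

View pics/bed1.png

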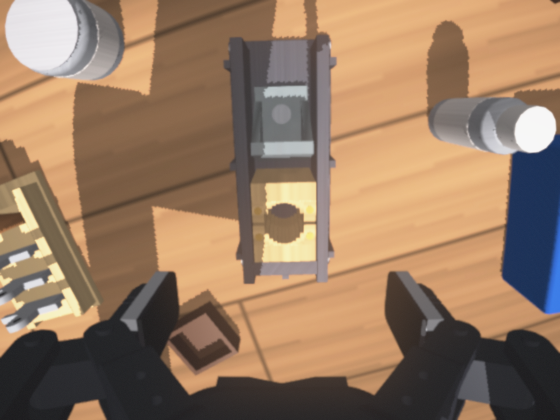

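View pics/rack1.png

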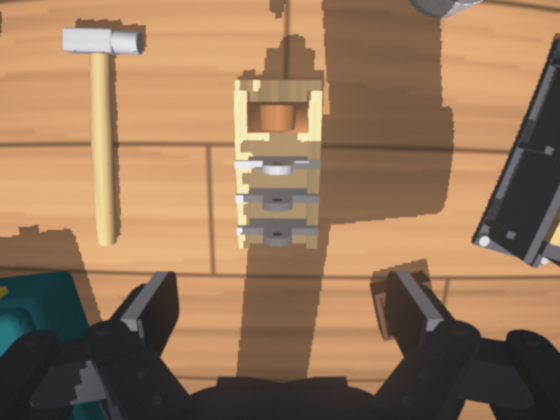

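```bash
cat > look.py <<'E'
from h import *
z=np.load("bed.npz"); C=cam("wrist",(z['p'],z['q']))
L=onz(C,[[236,60],[247,280],[331,60],[328,280]],.09); print(L.round(4))
g=onz(C,[[285,165]],.09)[0]; yb=np.mean([np.arctan2(*(L[0]-L[1])[1::-1]),np.arctan2(*(L[2]-L[3])[1::-1])]); print(g,yb)
zr=np.load("rack.npz"); Cr=cam("wrist",(zr['p'],zr['q']))
K=onz(Cr,[[238,82],[322,81],[238,247],[318,247]],.046); print(K.round(4))
env.move_pose([K.mean(0)[0]+.02,K.mean(0)[1],.23],quat(.0178)); im,P=shot("wrist"); np.savez("rack2",p=P[0],q=P[1]); cv2.imwrite("pics/rack2.png",cv2.resize(im[:,:,::-1][0:300,140:420],None,fx=2,fy=2,interpolation=cv2.INTER_CUBIC))
env.move_pose([g[0],g[1],.21],quat(yb)); im,P=shot("wrist"); np.savez("bed2",p=P[0],q=P[1]); cv2.imwrite("pics/bed2.png",cv2.resize(im[:,:,::-1][60:360,140:420],None,fx=2,fy=2,interpolation=cv2.INTER_CUBIC))
print(readout.current_clock())
E
python3 look.py
```

```text
[[ 0.6933 -0.1856  0.09  ]
 [ 0.4768 -0.1248  0.09  ]
 [ 0.6677 -0.2702  0.09  ]
 [ 0.4511 -0.2096  0.09  ]]
[ 0.58553104 -0.20078943  0.09      ] -0.2734504602876391
[[0.6561 0.2015 0.046 ]
 [0.6586 0.1127 0.046 ]
 [0.4691 0.2042 0.046 ]
 [0.4708 0.1088 0.046 ]]
12.55
```

View pics/bed2.png

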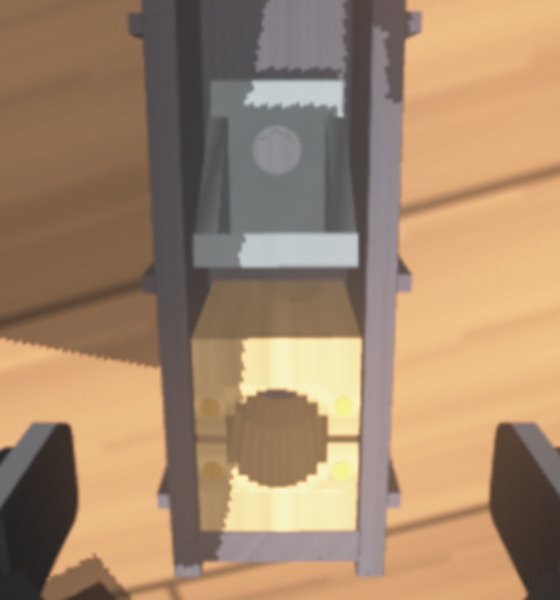

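View pics/rack2.png

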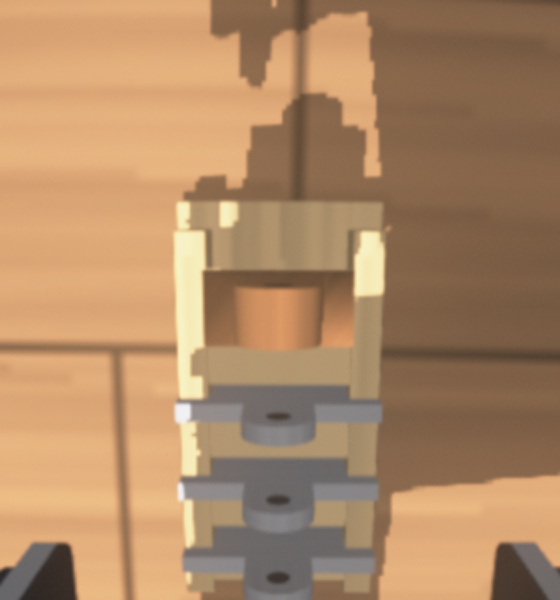

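```bash
cat > meas.py <<'E'
from h import *
def load(n): z=np.load(n+".npz"); return cam("wrist",(z['p'],z['q']))
C=load("bed2"); f=lambda a,o:np.array(a)/2.+o
yaw=lambda d:np.arctan2(d[1],d[0])
# rails outer/inner edges at z=.09
E=onz(C,f([[143,0],[173,565],[405,100],[383,570],[190,565],[202,10],[358,565],[372,10]],[140,60]),.09)
print("rail widths yaw",yaw(E[0]-E[1]),yaw(E[2]-E[3]),yaw(E[5]-E[4]),yaw(E[7]-E[6]))
B=onz(C,f([[192,337],[361,337],[193,267],[358,267],[200,531],[356,531],[195,438],[360,438]],[140,60]),.098)
yb=np.mean([yaw(E[0]-E[1]),yaw(E[2]-E[3])])
y2=yaw(np.cross([0,0,1],B[0]-B[1])*-1); y3=yaw(np.cross([0,0,1],B[2]-B[3])*-1); print("cross yaw",y2,y3,"use",yb)
u=np.array([np.cos(yb),np.sin(yb),0]); v=np.array([-u[1],u[0],0])
print("rail v",(E@v).round(4)); s=(B@u).reshape(4,2).mean(1); s=s-s[2]-.08; print("half,stop,fixed,split x",s.round(4),"G",s[1]-.0187,"boxv",(B@v).round(4))
x0=(B[4:6]@u).mean()+.08; v0=np.mean([(E[:4]@v)[[0,2]].mean(),(E[:4]@v)[[1,3]].mean()]); print("origin u,v",x0,v0,(x0*u+v0*v))
C=load("rack2")
P=[]
for nm,r,c in(("c",411,(176,382)),("b",489,(180,378)),("a",562,(184,375))):
    p=onz(C,f([[c[0],r],[c[1],r]],[140,0]),.078); P.append(p.mean(0)); print(nm,p.round(4).tolist(),np.linalg.norm(p[0]-p[1]),P[-1])
w=onz(C,f([[235,347],[322,347],[278,347]],[140,0]),.140); print("wedge org",w.round(4)); print(np.diff([q[0] for q in P]))
print("tabtops y",[onz(C,f([[278,r]],[140,0]),.111)[0].round(4) for r in(430,516,595)])
print("rack top",onz(C,f([[175,235],[384,235],[188,590],[371,590]],[140,0]),.046).round(4))
E
python3 meas.py
```

```text
rail widths yaw -0.27094227692617767 -0.2724272427161911 -0.32870628484030334 -0.2656220126899124
cross yaw -0.27299047320592584 -0.273317333897619 use -0.2716847598211844
rail v [ 0.0121  0.0119 -0.0801 -0.0799  0.0044 -0.0084 -0.0689 -0.0675]
half,stop,fixed,split x [ 0.0052  0.0323 -0.08   -0.037 ] G 0.013588670852571545 boxv [-0.002  -0.0658 -0.0034 -0.0639 -0.0018 -0.0665 -0.0015 -0.0667]
origin u,v 0.5970503135096548 -0.03401289663939684 [ 0.56602307 -0.19298661  0.        ]
c [[0.5733, 0.2022, 0.078], [0.5749, 0.114, 0.078]] 0.08819991094196235 [0.57408833 0.15811217 0.078     ]
b [[0.5375, 0.2014, 0.078], [0.539, 0.1137, 0.078]] 0.08765026934518783 [0.53826989 0.15755169 0.078     ]
a [[0.5015, 0.2005, 0.078], [0.5031, 0.113, 0.078]] 0.08751780538679553 [0.5023316  0.15676336 0.078     ]
wedge org [[0.6129 0.1728 0.14  ]
 [0.6134 0.1442 0.14  ]
 [0.6131 0.1586 0.14  ]]
[-0.03581844 -0.03593829]
tabtops y [array([0.5757, 0.1583, 0.111 ]), array([0.54  , 0.1577, 0.111 ]), array([0.5044, 0.1572, 0.111 ])]
rack top [[0.6458 0.2058 0.046 ]
 [0.6473 0.1127 0.046 ]
 [0.4687 0.2035 0.046 ]
 [0.4705 0.1093 0.046 ]]
```

```bash
cat >> h.py <<'E'
PI=np.pi
yb=-.2717; u=np.array([np.cos(yb),np.sin(yb),0]); v=np.array([-u[1],u[0],0]); O=np.array([.56602,-.19299,0]); yr=.0178
def bed(x,y,z): return O+x*u+y*v+np.array([0,0,z])
E
python3 - <<'E'
from h import *
env.move_pose(bed(-.015,0,.21),quat(yb+PI)); im,P=shot("wrist"); np.savez("bed3",p=P[0],q=P[1]); cv2.imwrite("pics/bed3.png",cv2.resize(im[:,:,::-1][60:360,140:420],None,fx=2,fy=2,interpolation=cv2.INTER_CUBIC))
print(readout.current_clock(),readout.current_joint_positions(),P)
C=cam("wrist",P); print((proj(C,[bed(-.1,.046,.09),bed(.05,.046,.09),bed(-.1,-.046,.09),bed(.05,-.046,.09),bed(.0323,0,.098),bed(-.08,0,.098)])*2-[280,120]).round(0))
E
```

```text
15.2583 [-4.73953514e-01  3.21699090e-01  5.73085918e-02  1.30640536e+00
  4.56281687e-05 -2.01821431e-01] (array([ 0.55157811, -0.18899543,  0.21001571]), array([1.21758926e-05, 1.35689778e-01, 9.90751373e-01, 8.59993272e-06]))
[[414.  55.]
 [396. 441.]
 [153.  55.]
 [171. 441.]
 [284. 410.]
 [284. 113.]]
```

View pics/bed3.png

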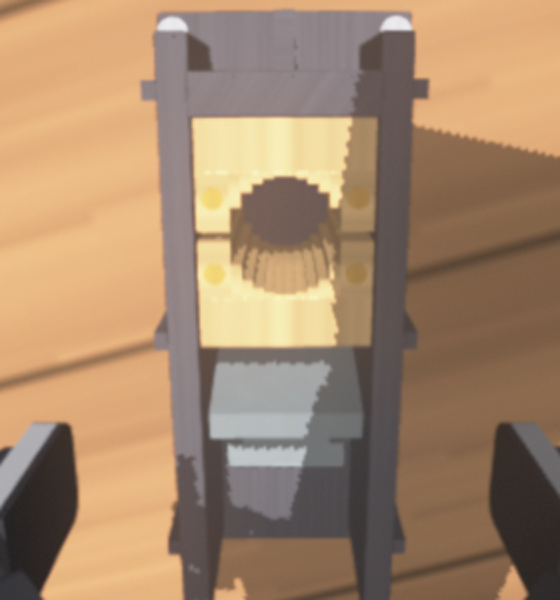

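```bash
cat >> h.py <<'E'
O=O+.0005*u+.0005*v
def grab(xy,ztcp,width,force=60,up=.25):
    q=quat(yr+PI); env.move_pose([*xy,max(ztcp+.08,.20)],q); env.set_gripper(.06)
    env.move_straight([*xy,ztcp],speed=.12); print("at",readout.current_force().round(1)); env.set_gripper(width,force); print("grip",readout.current_grip_width(),readout.current_grip_force())
    env.move_straight([*xy,up],speed=.15); print("lift",readout.current_grip_width(),readout.current_force().round(2),readout.current_clock())
E
python3 - <<'E'
from h import *
np.set_printoptions(suppress=True)
F=lambda:np.array(readout.current_force())
grab((.5028,.1573),.081,.0,60)
env.move_pose(bed(.0125,0,.22),quat(yb+PI)); env.pause(.2); f0=F(); print(readout.current_clock(),f0)
im=get_image("scene"); cv2.imwrite("pics/s2.png",im[:,:,::-1])
# TCP z = plate base + .069 ; base from .153 -> .060
for b in np.arange(.110,.0595,-.005):
    env.move_straight(bed(.0125,0,b+.069),speed=.08); f=F()-f0
    if abs(f).max()>4: print("contact",b,f); break
print(b,(F()-f0).round(2),readout.current_eef_pos(),readout.current_clock())
E
```

```text
at [ 0.3  0.4 -0.5]
grip 0.02840005002225325 59.278447329998016
lift 0.028227759233322495 [-0.29 -0.34 -3.2 ] 19.75
21.3083 [-0.20841967  0.02146029 -2.14874915]
0.059999999999999956 [-0.11  0.65 -1.17] [ 0.57850748 -0.19591682  0.12861463] 24.525
```

View pics/s2.png

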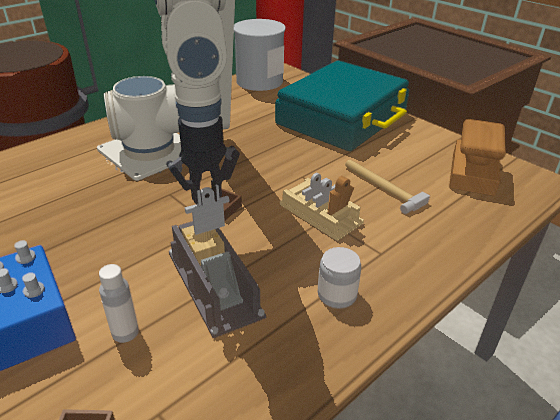

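Run:
```python
from h import *
np.set_printoptions(suppress=True)
F=lambda:np.array(readout.current_force())@np.c_[u,v,[0,0,1]]
pos=lambda:(np.array(readout.current_eef_pos())-O)@np.c_[u,v,[0,0,1]]
f0=F(); x=.0125
def sweep(x,d,lim,z,n):
    log=[]
    for i in range(n):
        x+=d; env.move_straight(bed(x,0,z),speed=.02); f=F()-f0; log.append((round(x*1e3,1),round(f[0],1)))
        if abs(f[0])>lim: break
    print(log,(F()-f0).round(1),pos().round(4)); return x
x=sweep(x,-.001,6,.129,14); xc=x
print(readout.current_clock())
x=sweep(x+.012,.001,3,.129,12)
print("G est", x-xc-.0106-.008+.0,readout.current_clock())
```

```text
[(11.5, np.float64(-0.1)), (10.5, np.float64(0.5)), (9.5, np.float64(1.3)), (8.5, np.float64(1.6)), (7.5, np.float64(1.7)), (6.5, np.float64(1.9)), (5.5, np.float64(3.2)), (4.5, np.float64(6.5))] [ 6.5 -0.7 -1.2] [ 0.0051 -0.      0.1292]
26.525
[(17.5, np.float64(0.6)), (18.5, np.float64(0.7)), (19.5, np.float64(0.1)), (20.5, np.float64(1.0)), (21.5, np.float64(0.4)), (22.5, np.float64(-0.5)), (23.5, np.float64(-2.3)), (24.5, np.float64(-1.9)), (25.5, np.float64(-3.7))] [-3.7 -1.8  4. ] [ 0.0253 -0.      0.129 ]
G est 0.002400000000000008 29.325
```

Run:
```python
from h import *
np.set_printoptions(suppress=True)
F=lambda:np.array(readout.current_force())@np.c_[u,v,[0,0,1]]
pos=lambda:(np.array(readout.current_eef_pos())-O)@np.c_[u,v,[0,0,1]]
env.move_straight(bed(.0075,0,.129),speed=.08); f0=F(); print(f0.round(1))
z=.129
env.move_straight(bed(.0075,0,.110),speed=.06); print((F()-f0).round(1))
z=.110
while z>.098:
    z-=.0015; env.move_straight(bed(.0075,0,z),speed=.03); f=F()-f0; print(round(z,4),f.round(1))
    if f[2]>4: break
env.set_gripper(.045); print(readout.current_grip_force())
env.move_straight(bed(.0075,0,.22),speed=.2)
env.pause(.1)
im,P=shot("wrist"); np.savez("bed4",p=P[0],q=P[1]); cv2.imwrite("pics/bed4.png",cv2.resize(im[:,:,::-1][60:360,140:420],None,fx=2,fy=2,interpolation=cv2.INTER_CUBIC))
print(readout.current_clock(),F().round(1))
```

```text
[ 0.4 -0.7 -1.8]
[-0.1  0.6 -1.5]
0.1085 [-0.5  1.1  0.6]
0.107 [ 0.3  0.8 -0.5]
0.1055 [-0.5 -0.1 -0.3]
0.104 [-0.   1.7 -0.9]
0.1025 [-3.6  2.6  9.7]
0.0
32.6167 [-1.1  1.1 -0.9]
```

View pics/bed4.png

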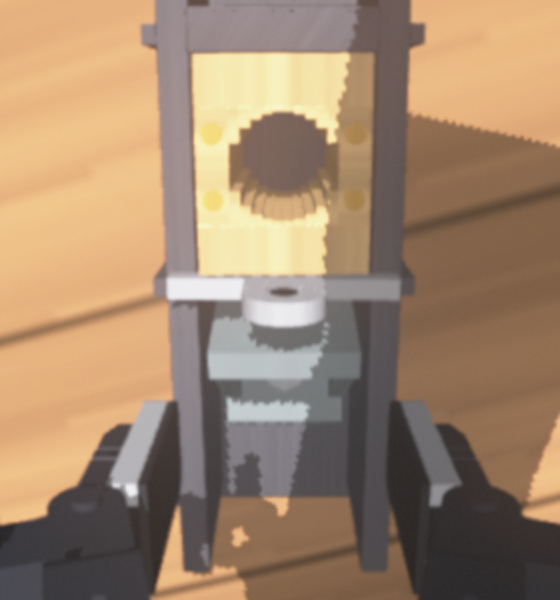

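Run:
```python
from h import *
np.set_printoptions(suppress=True)
F=lambda:np.array(readout.current_force())@np.c_[u,v,[0,0,1]]
pos=lambda:(np.array(readout.current_eef_pos())-O)@np.c_[u,v,[0,0,1]]
grab((.6220,.1592),.109,.0,100)
T=.097
env.move_pose(bed(.0255,0,.125+T),quat(yb+PI)); env.pause(.15); f0=F(); print(readout.current_clock(),f0.round(1))
for b in (.105,.09,.08,.07,.06,.05):
    env.move_straight(bed(.0255,0,b+T),speed=.08); f=F()-f0; print(b,f.round(1))
    if abs(f).max()>6: break
x=.0255
if b==.05:
  for i in range(8):
    x-=.0007; env.move_straight(bed(x,0,b+T),speed=.02); f=F()-f0; print(round(x,4),f.round(1))
    if f[0]>3: break
print(pos(),readout.current_clock(),readout.current_grip_width())
```

```text
at [-0.3  0.8 -0.1]
grip 0.027250413590501007 99.52810049057007
lift 0.027869044777974836 [-0.72  0.25 -1.44] 36.65
38.15 [-0.2  0.6 -1.4]
0.105 [ 0.6 -0.   0.5]
0.09 [ 1.3 -0.4 -0.1]
0.08 [ 1.5 -0.9  0.1]
0.07 [ 0.6 -1.3  0.5]
0.06 [-0.1  0.2  0.2]
0.05 [ 1.1 -0.7 -0.3]
0.0248 [ 1.9 -1.5  0.6]
0.0241 [ 3.2 -0.5  0.9]
[ 0.02450503 -0.00003313  0.1473694 ] 40.4833 0.02744459275481757
```

Run:
```python
from h import *
np.set_printoptions(suppress=True)
F=lambda:np.array(readout.current_force())@np.c_[u,v,[0,0,1]]
pos=lambda:(np.array(readout.current_eef_pos())-O)@np.c_[u,v,[0,0,1]]
T=.097;x=.0246;f0=np.array([-.2,.6,-1.4]);b=.05
while b>.012:
    b-=.0015 if b>.03 else .0007; env.move_straight(bed(x,0,b+T),speed=.03); f=F()-f0; print(round(b,4),f.round(1))
    if f[2]>18: break
env.pause(.3); print((F()-f0).round(1),pos(),readout.current_clock(),readout.current_grip_width(),readout.current_grip_force())
im=get_image("scene"); cv2.imwrite("pics/s3.png",cv2.resize(im[200:350,130:300,::-1],None,fx=3.5,fy=3.5,interpolation=cv2.INTER_CUBIC))
```

```text
0.0485 [ 3.1 -1.1  1.2]
0.047 [ 3.9 -1.8  0. ]
0.0455 [ 3.5 -1.1  0.2]
0.044 [ 2.7 -0.5  0.6]
0.0425 [ 3.5 -0.4  0.9]
0.041 [ 3.5 -1.4  0.3]
0.0395 [ 3.4  0.4 -0.3]
0.038 [ 4.  -1.2 -0.3]
0.0365 [ 3.8 -0.5  0.3]
0.035 [ 3.4 -0.3 -0.1]
0.0335 [ 3.9 -0.8  0.1]
0.032 [ 4.3 -0.3  0.2]
0.0305 [2.4 0.  0.9]
0.029 [ 0.2 -0.5  6.9]
0.0283 [-1.   0.2 10.4]
0.0276 [-3.  -0.2 14.2]
0.0269 [-3.5 -0.7 16.8]
0.0262 [-6.4 -0.7 19.9]
[-6.1 -0.7 20. ] [0.02414535 0.00002941 0.12529392] 45.2833 0.0278621296203414 101.8005234003067
```

View pics/s3.png

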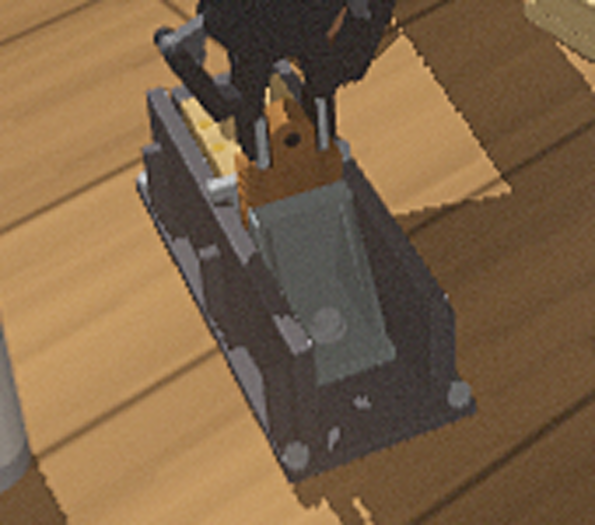

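Run:
```python
from h import *
np.set_printoptions(suppress=True)
F=lambda:np.array(readout.current_force())@np.c_[u,v,[0,0,1]]
f0=np.array([-.2,.6,-1.4]);b=.0262;x=.0241
env.move_straight(bed(x,0,b+.097),speed=.02); env.pause(.2); f=F()-f0; print(f.round(1))
while f[2]<24 and b>.023:
    b-=.0005; env.move_straight(bed(x,0,b+.097),speed=.02); f=F()-f0; print(round(b,4),f.round(1))
env.pause(.8); print((F()-f0).round(1),readout.current_eef_pos(),readout.current_grip_force(),readout.current_clock())
print(env.close_job())
```

```text
[-3.9  0.4 16.6]
0.0257 [-4.5 -0.9 20.1]
0.0252 [-5.3 -0.  21.1]
0.0247 [-7.1  0.1 24.1]
[-7.4  0.2 24.8] [ 0.5896636  -0.19904147  0.12447955] 102.35850512981415 47.3333
the job is handed in; nothing more can be done
None
```

I handed the job in at 47 s of the 69 s allowed, but the judge's result was not shown to me: one plate hangs in the gap with the box closed, and the wedge is gripped and pressed down with about 25 N.

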